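# Click the red lamp case shut

## Task

Shut the spare lamp case that has the red lid: press the free edge of its lid (the edge away from the hinge) down past the spring catch until it clicks and stays shut by itself. Leave the case with the blue lid open as it is.

Things in the scene. Friction and masses are not known exactly. Their poses are not given: they have to be found in the camera images.
- red_case: Black lamp case with red lid, fixed to the desk, 120 (x) x 90 (y) x 45 mm high. Origin: centre of its underside, z up. Hinge along its +x rim, 45 mm up; the lid's free edge is on the -x side. Shut lid's top: 51 mm up. Steel spring catch mid-front, x -60 to -69, 28 wide, 57 high, gives way by itself. An identical case with a blue lid, also ajar, stands on the other side of the desk, left or right.
- red_press (a point): Point on the top of the red lid (118 x 90 x 6 mm), mid-width, 22 mm in from the free edge, 98 mm from the hinge line: a good place to press straight down. It moves with the lid; with the lid shut it lies at x -38, y 0, z 51 mm in the case's frame. Axes: the case's, tilted with the lid.
- red_lid (a joint): Opening angle of the red lid, rad: 0 shut, grows as it opens (at most 0.8). Starts at 0.3 to 0.5. A weak hinge spring (under 2 N at the edge) lifts it to about 0.25 if let go before the catch holds. The catch resists from about 0.09 and clicks at about 0.05, taking 8 to 13 N at red_press; press on to 0. Caught, it reads below 0.02.
- blue_lid (a joint): Opening angle of the blue lid of the other case, rad: 0 shut, grows as it opens; same mechanism, starts ajar at 0.3 to 0.5 and is to stay ajar.

How it is judged (in metres and radians):
At the end, for the whole second after the job is handed in: The red lid is shut behind its catch (joint below 0.035 rad, i.e. within about 4 mm at the free edge) and stays so with nothing pressing on it; the blue lid is still ajar (above 0.15 rad) (value of joint red_lid below 0.035 rad and value of joint blue_lid above 0.15 rad); the robot touches nothing.
It fails at once if the blue lid is pressed down (below 0.15 rad) or pushed wide open (above 0.7 rad) (value of joint blue_lid below 0.15 rad or value of joint blue_lid above 0.7 rad).
It also fails if it takes over 29 s, if anything falls off the work surface, if the arm or the gripper's body presses on something with over 40 N, if the wrist force passes 120 N, or if a joint passes its speed limit or range.

## Robot

A 6-joint arm with a two-finger parallel gripper is mounted at the origin on the work surface. World frame = base frame: x ahead of the robot, y to its left, z up, the work surface at z = 0. Lengths are in m, angles in degrees, forces in N, time in s.
With the tool pointing down it reaches from about 0.25 to 0.725 m from the base axis. Payload 9.7 kg.
Tool frame: the origin (TCP) lies on the centre line of the jaws, within the pads' length; the fingertips stand 19 mm ahead of it and the grasp point (between the pads) is the TCP; z points along the fingers, y is the direction in which the jaws open and shut (so a half turn about z gives the same grasp; the last joint's range is limited). The gripper opens to 85 mm and grips with 20 to 120 N. Pads are 22 mm wide; open, the fingers measure 114 mm over their backs; the gripper's body (76 mm by 85 mm) begins 54 mm behind the grasp point. The pads swing forward as they close: fully open they stand 13 mm farther back than shut.
Start: joints at [72.193, 4.979, 10.078, 95.1, 0, 90], TCP at [0.168, 0.524, 0.25] pointing down, gripper open.
Joint ranges: [-179.16, 179.16], [-48.56, 103.87], [-65.8, 70.77], [-126.05, 130.52], [-82.76, 87.17], [-180, 180]. Speed limits (degrees/s): [127.2, 127.2, 147.25, 180, 180, 180].

## Interface

Orientations are given as [roll, pitch, yaw] about the fixed x, y, z axes, in that order (R = Rz(yaw) Ry(pitch) Rx(roll)).
In Python, from workcell import bot gives the robot as it stands.
- The arm moves only by the tool servo_tool, never from a script. Its argument "motion" is a list that holds one entry, the list of rows, each a list of 6 numbers: the shift along the tool's x, y, z in mm, then the turn, a rotation vector about the tool's x, y, z in rad. A call has 1 to 5 rows; each row shifts and turns the commanded pose from where the row before left it, along the tool's axes as they then stand; what a row does not reach is not made up. A row lasts 1/10 s, in which the tool goes at most 50 mm and 8.59 degrees, less where a joint would pass 70% of its speed; a pose out of reach is approached as far as the arm can. A call is refused whole if a number of a shift passes 50 or a number of a turn 0.15, either way. A call with a gripper value outside its range is refused whole. "gripper" is the finger opening in mm, from 0 to 85.4, set as the call begins (left out, the last holds). The fingers move at their own pace and stop on an object; "newtons" is the grip in N (left out, the last holds). Time passes only in rows, so rows that do not move let the fingers close. It gives the time, the measured TCP pose, the force and the opening at its end, in the units of the state.
- bot.get_obs(): the state, without advancing time (a new reading comes with each control period).
- bot.camera(name): name is "scene" or "top" or "wrist"; returns a dict with "color" (420x560x3 uint8, red, green, blue), "fx", "fy", "cx", "cy" (pixels), "R" (3x3) and "t" (3): a world point X has camera coordinates R X + t. Camera axes: x right, y down, z forward; pixel columns grow to the right and rows downward; lengths in m; the calibration is good to about 2 mm. The wrist camera is an equidistant fisheye: a pixel r from the principal point sees the ray r / f radians off the axis. A picture is of the moment at which its call begins. There is no depth.
- bot.job_done(): hands the job in, once; it reports no verdict.
Trained networks look in a picture, given as the dict that the camera call returned (one of the last four; its "shot" number tells which), for a name from the list of things; names that differ only in an ending like _2 or _b are one class to them, and where a whole thing is asked for, a point or a joint stands for the part that bears it (a point fixed in the world has none). Each returns a list of dicts, best first, with "confidence" (0 to 1); they miss things now and then, are a little off and sometimes report something else, mostly with a low value. They report only what shows in the picture. A call takes as long as a camera call.
- bot.look_for(picture, label): "rect" ([left, top, width, height] in pixels, round what is visible of it).
The state is a dict: "time": time; "q": joint angles; "qd": joint speeds; "joint_efforts": joint torques, N m; "ee_pos": TCP position; "tcp_rot": TCP orientation; "wrist_force": force on the tool from outside, world axes, zero at the start; "torque": the same for the moment, N m; "opening": finger opening in m.
Only numpy, scipy, OpenCV 4.12 (cv2) and the standard library are available. Lean on these libraries where they do the work, as an engineer would, in place of code of your own. Each camera call takes 0.05 s, during which the arm holds its last target.

## Working session

There is one attempt and no reset: what is moved stays moved. The work goes in short steps, Python scripts to look and compute and a tool call to move; the robot and the scene stay as the last step left them, time stands still between calls to the robot, and variables do not carry over. Pictures are saved under pics/ and viewed, and the job is handed in when it is done.

Besides the shell and the picture viewer there is one more tool, called after "Request:" in YAML: its name, and indented under it one key for each argument. servo_tool: Moves the arm, as the interface text tells. Its arguments: {"type":"object","properties":{"motion":{"type":"array","items":{"type":"array","items":{"type":"array","items":{"type":"number"}}}},"gripper":{"type":"number"},"newtons":{"type":"number"}},"required":["motion"]}

```bash
mkdir -p pics; cat > h.py <<'E'
from workcell import bot
import cv2,numpy as np
def snap(n,f,labels=()):
    p=bot.camera(n); im=p["color"][:,:,::-1].copy()
    for l in labels:
        r=bot.look_for(p,l)
        for d in r[:2]:
            print(n,l,d); x,y,w,h=[int(v) for v in d["rect"]]
            cv2.rectangle(im,(x,y),(x+w,y+h),(0,255,0),1)
    cv2.imwrite("pics/"+f+".png",im); return p
E
python3 - <<'E'
from h import *
import pickle
o=bot.get_obs();print(o["time"],o["ee_pos"],o["tcp_rot"],o["wrist_force"])
for n in("top","scene"):
    p=snap(n,n+"1",["red_case","red_lid","blue_lid"]); pickle.dump(p,open(n+".pkl","wb"))
    print({k:p[k] for k in p if k!="color"})
E
```

```text
0.0 [0.16812766 0.52345219 0.24959726] [-1.79924823e+02  2.60678627e-04  1.62193400e+02] [ 0.30602157  0.17823637 -0.87322027]
top red_case {'rect': [307.0, 168.7, 65.2, 59.3], 'confidence': 0.76}
top red_lid {'rect': [317.9, 171.4, 48.5, 54.4], 'confidence': 0.81}
top blue_lid {'rect': [164.0, 191.5, 59.4, 52.4], 'confidence': 0.83}
{'fx': 499.0457628559996, 'fy': 499.0457628559996, 'cx': 272.73116861162305, 'cy': 203.16981351334235, 'R': array([[ 0.00939446, -0.99989408,  0.0111163 ],
       [-0.98154137, -0.0113445 , -0.19091316],
       [ 0.19101904, -0.00911758, -0.98154399]]), 't': array([-0.04475804,  0.52995886,  1.17777698]), 'shot': 1}
scene red_case {'rect': [192.1, 223.1, 75.7, 81.9], 'confidence': 0.68}
scene red_lid {'rect': [190.8, 220.4, 63.9, 67.3], 'confidence': 0.64}
scene blue_lid {'rect': [264.2, 150.5, 50.5, 42.3], 'confidence': 0.73}
{'fx': 394.2578593983682, 'fy': 394.2578593983682, 'cx': 284.9304890884085, 'cy': 210.57150167677662, 'R': array([[ 0.85379624,  0.52008346,  0.02334888],
       [ 0.31298991, -0.47694812, -0.82131468],
       [-0.41601597,  0.70854336, -0.56999739]]), 't': array([-0.47383165, -0.12490023,  1.16289467]), 'shot': 2}
```

```bash
ls pics
```

```text
scene1.png
top1.png
```

```bash
python3 - <<'E'
import pickle,cv2
t=pickle.load(open("top.pkl","rb"))["color"][:,:,::-1]; s=pickle.load(open("scene.pkl","rb"))["color"][:,:,::-1]
cv2.imwrite("pics/topc.png",cv2.resize(t[150:250,290:390],None,fx=6,fy=6,interpolation=cv2.INTER_CUBIC))
cv2.imwrite("pics/scenec.png",cv2.resize(s[205:315,175:285],None,fx=5,fy=5,interpolation=cv2.INTER_CUBIC))
E
```

```text
(no output)
```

View pics/top1.png

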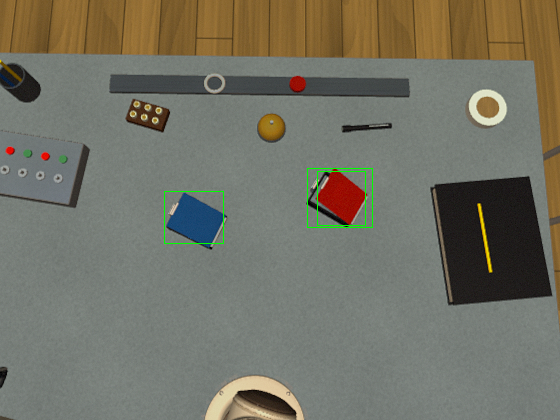

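View pics/scene1.png

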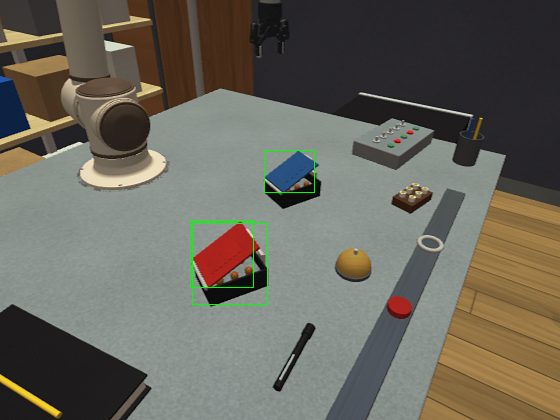

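```bash
sleep 1
```

```text
(no output)
```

View pics/topc.png

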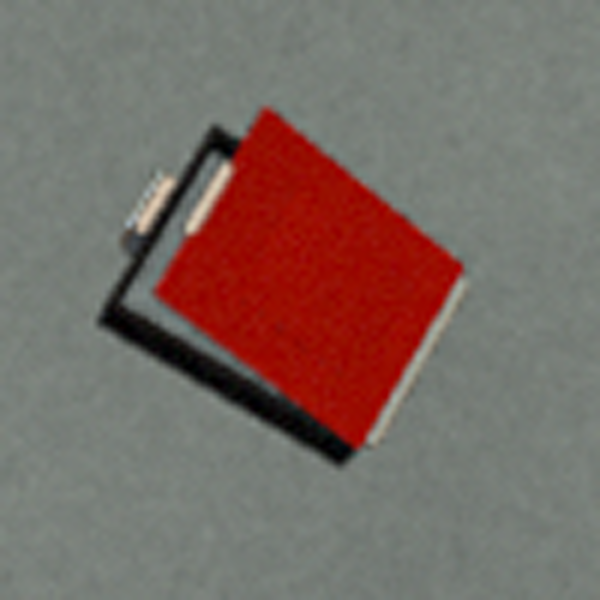

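View pics/scenec.png

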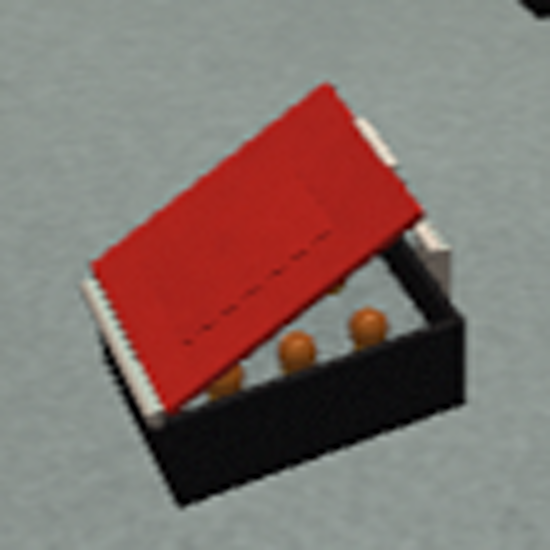

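```bash
cat > fit.py <<'E'
import pickle,numpy as np
from scipy.optimize import least_squares
C={n:pickle.load(open(n+".pkl","rb")) for n in("top","scene")}
def lid(d,y,h,a):
    return [.06-d*np.cos(a)+h*np.sin(a)*1, y, .045+d*np.sin(a)+h*np.cos(a)]
def case(x,y,z): return lambda a:[x,y,z]
def L(d,y): return lambda a:lid(d,y,.006,a)
obs=[]
def T(u,v,f,n="T"): obs.append(("top",u/6+290,v/6+150,f,n))
def S(u,v,f,n="S"): obs.append(("scene",u/5+175,v/5+205,f,n))
T(267,107,L(.12,.045));T(155,292,L(.12,-.045));T(463,268,L(.002,.045));T(360,447,L(.002,-.045))
T(214,128,case(-.06,.045,.045));T(103,318,case(-.06,-.045,.045))
S(328,85,L(.12,-.045));S(420,213,L(.12,.045));S(92,267,L(.002,-.045));S(170,410,L(.002,.045))
S(183,507,case(.06,.045,0));S(465,403,case(-.06,.045,0));S(463,320,case(-.06,.045,.045))
def W(p,q):
    c,s=np.cos(p[2]),np.sin(p[2]); return np.array([p[0]+c*q[0]-s*q[1],p[1]+s*q[0]+c*q[1],q[2]])
def res(p):
    r=[]
    for n,u,v,f,_ in obs:
        k=C[n]; X=k["R"]@W(p,f(p[3]))+k["t"]
        r+=[k["fx"]*X[0]/X[2]+k["cx"]-u-.0,k["fy"]*X[1]/X[2]+k["cy"]-v]
    return r
s=least_squares(res,[.5,-.12,-2.1,.4],loss="soft_l1")
p=s.x;print(p,np.degrees(p[2:]));print(np.round(np.reshape(res(p),(-1,2)),1))
print("press now",W(p,lid(.098,0,.006,p[3])),"shut",W(p,[-.038,0,.051]),"hinge",W(p,[.06,0,.045]),"catch",W(p,[-.065,0,.057]))
E
python3 fit.py
```

```text
[ 0.54885921 -0.19874331 -2.09510583  0.476302  ] [-120.04072184   27.29009457]
[[-0.9 -0.9]
 [-0.9 -0. ]
 [ 0.4 -1.1]
 [ 0.1  0. ]
 [-0.8 -1.3]
 [-0.1 -2.7]
 [-0.5 -0.9]
 [ 0.7 -0.4]
 [-1.6 -0.7]
 [-1.7  0.5]
 [-1.4  0.4]
 [-0.3 -0.2]
 [ 0.  -0.2]]
press now [ 0.56104483 -0.1776718   0.09526478] shut [ 0.5678826  -0.16584786  0.051     ] hinge [ 0.51882229 -0.2506835   0.045     ] catch [ 0.58139921 -0.14247477  0.057     ]
```

Request:
servo_tool:
  motion:
    - [[-33, -30, 0, 0, 0, 0], [-33, -30, 0, 0, 0, 0], [-33, -30, 0, 0, 0, 0], [-33, -30, 0, 0, 0, 0], [-33, -30, 0, 0, 0, 0]]
  gripper: 0

```text
time: 0.9
ee_pos: [0.2799, 0.3288, 0.2504]
tcp_rot: [180.0, 0.0, 162.2]
wrist_force: [0.7, 0.2, 0.1]
opening: 0.0119
```

Request:
servo_tool:
  motion:
    - [[-33, -30, 0, 0, 0, 0], [-33, -30, 0, 0, 0, 0], [-33, -30, 0, 0, 0, 0], [-33, -30, 0, 0, 0, 0], [-33, -30, 0, 0, 0, 0]]

```text
time: 1.4
ee_pos: [0.3912, 0.1354, 0.2505]
tcp_rot: [180.0, 0.0, 162.2]
wrist_force: [0.3, 0.8, 0.6]
opening: -0.0004
```

Request:
servo_tool:
  motion:
    - [[-33, -30, 0, 0, 0, 0], [-33, -30, 0, 0, 0, 0], [-33, -30, 0, 0, 0, 0], [-33, -30, 0, 0, 0, 0], [-33, -30, 0, 0, 0, 0]]

```text
time: 1.9
ee_pos: [0.5025, -0.0581, 0.2505]
tcp_rot: [180.0, 0.0, 162.2]
wrist_force: [0.9, 0.5, -0.7]
opening: 0.0
```

Request:
servo_tool:
  motion:
    - [[0, 0, 0, 0, 0, 0.149], [0, 0, 0, 0, 0, 0.149], [0, 0, 0, 0, 0, 0.149], [0, 0, 0, 0, 0, 0.149], [0, 0, 0, 0, 0, 0.149]]

```text
time: 2.4
ee_pos: [0.5019, -0.0562, 0.2503]
tcp_rot: [180.0, -0.0, 119.1]
wrist_force: [-0.4, -0.1, -0.2]
opening: -0.0003
```

Request:
servo_tool:
  motion:
    - [[0, 0, 0, 0, 0, 0.149], [0, 0, 0, 0, 0, 0.149], [0, 0, 0, 0, 0, 0.149], [0, 0, 0, 0, 0, 0.149], [0, 0, 0, 0, 0, 0.149]]

```text
time: 2.9
ee_pos: [0.5019, -0.0562, 0.2503]
tcp_rot: [180.0, 0.0, 76.5]
wrist_force: [-0.6, -0.1, -0.3]
opening: -0.0002
```

Request:
servo_tool:
  motion:
    - [[0, 0, 0, 0, 0, 0.149], [0, 0, 0, 0, 0, 0.149], [0, 0, 0, 0, 0, 0]]

```text
time: 3.2
ee_pos: [0.5019, -0.0562, 0.2503]
tcp_rot: [180.0, 0.0, 59.6]
wrist_force: [-0.2, -0.1, 0.1]
opening: 0.0001
```

Request:
servo_tool:
  motion:
    - [[-21.4, 37.3, 0, 0, 0, 0], [-21.4, 37.3, 0, 0, 0, 0], [-21.4, 37.3, 0, 0, 0, 0], [0, 0, 40, 0, 0, 0], [0, 0, 40, 0, 0, 0]]

```text
time: 3.7
ee_pos: [0.5674, -0.1696, 0.1697]
tcp_rot: [179.9, -0.0, 59.9]
wrist_force: [0.2, -0.5, 0.4]
opening: 0.0002
```

Request:
servo_tool:
  motion:
    - [[0, 0, 20, 0, 0, 0], [0, 0, 0, 0, 0, 0]]

```text
time: 3.9
ee_pos: [0.5646, -0.1677, 0.1467]
tcp_rot: [-179.7, 0.1, 60.0]
wrist_force: [-0.7, 1.5, 0.1]
opening: 0.0004
```

```bash
python3 - <<'E'
from h import *
print(bot.get_obs()["ee_pos"])
a=snap("scene","s2")["color"][130:330,130:330,::-1]
b=snap("top","t2")["color"][120:260,260:400,::-1]
cv2.imwrite("pics/c2.png",np.hstack([cv2.resize(a,(400,400)),cv2.resize(b,(400,400))]))
E
```

```text
[ 0.56463706 -0.16769893  0.1467084 ]
```

View pics/c2.png

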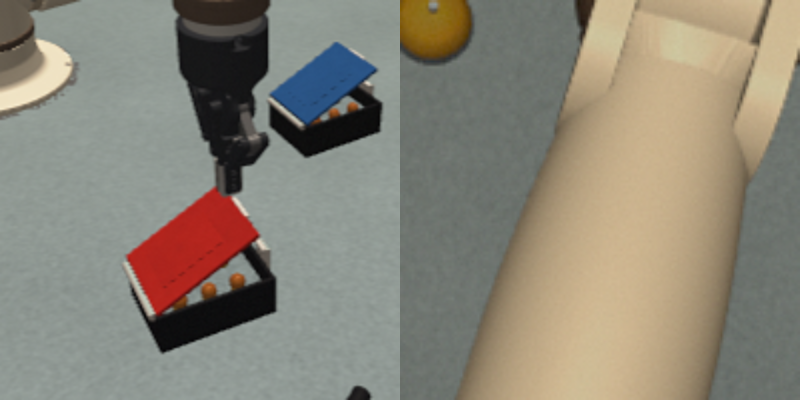

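```bash
cat >> fit.py <<'E'
for X in([.5646,-.1677,.1277],W(p,lid(.098,0,.006,p[3]))):
    k=C["scene"];Y=k["R"]@X+k["t"];u=k["fx"]*Y[0]/Y[2]+k["cx"];v=k["fy"]*Y[1]/Y[2]+k["cy"];print("crop px",(u-130)*2,(v-130)*2)
E
python3 fit.py|tail -2
python3 - <<'E'
from h import *
snap("wrist","w2"); o=bot.get_obs();print(o["ee_pos"],o["wrist_force"])
E
```

```text
crop px 228.46679229527376 189.96404278397318
crop px 220.41946634664492 221.33542409455805
[ 0.56670936 -0.16809879  0.15198861] [-0.069694   -0.1839251   0.03074894]
```

View pics/w2.png

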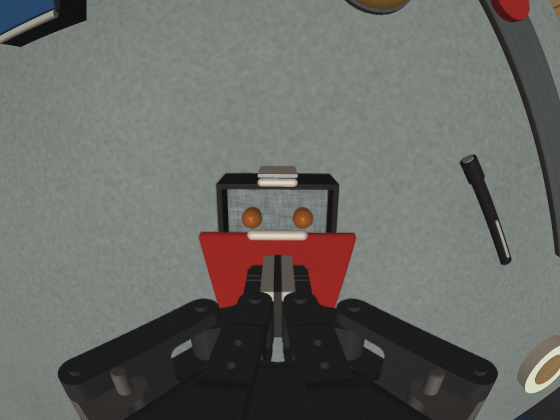

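Request:
servo_tool:
  motion:
    - [[0, 0, 15, 0, 0, 0], [0, 0, 12, 0, 0, 0], [0, 0, 8, 0, 0, 0], [0, 0, 8, 0, 0, 0], [0, 0, 8, 0, 0, 0]]

```text
time: 4.55
ee_pos: [0.5662, -0.168, 0.0986]
tcp_rot: [-180.0, -0.0, 59.8]
wrist_force: [0.5, 0.6, 0.5]
opening: -0.0003
```

Request:
servo_tool:
  motion:
    - [[0, 0, 6, 0, 0, 0], [0, 0, 6, 0, 0, 0], [0, 0, 4, 0, 0, 0], [0, 0, 0, 0, 0, 0]]

```text
time: 4.95
ee_pos: [0.5659, -0.168, 0.0827]
tcp_rot: [-180.0, 0.0, 59.7]
wrist_force: [0.6, -0.5, 1.1]
opening: -0.0003
```

Request:
servo_tool:
  motion:
    - [[0, 0, 3, 0, 0, 0], [0, 0, 3, 0, 0, 0], [0, 0, 2, 0, 0, 0], [0, 0, 0, 0, 0, 0]]

```text
time: 5.35
ee_pos: [0.5667, -0.1678, 0.076]
tcp_rot: [179.9, -0.1, 59.8]
wrist_force: [-0.3, 1.5, 4.1]
opening: -0.0
```

Request:
servo_tool:
  motion:
    - [[0, 0, 2, 0, 0, 0], [0, 0, 1, 0, 0, 0], [0, 0, 1, 0, 0, 0], [0, 0, 0, 0, 0, 0]]

```text
time: 5.75
ee_pos: [0.5659, -0.1681, 0.0708]
tcp_rot: [-180.0, 0.0, 59.7]
wrist_force: [-0.2, 0.1, -0.3]
opening: 0.0001
```

Request:
servo_tool:
  motion:
    - [[0, 0, 1, 0, 0, 0], [0, 0, 1, 0, 0, 0], [0, 0, 0, 0, 0, 0]]

```text
time: 6.05
ee_pos: [0.5661, -0.1682, 0.0699]
tcp_rot: [180.0, 0.0, 59.7]
wrist_force: [-2.1, 0.4, 5.0]
opening: -0.0
```

Request:
servo_tool:
  motion:
    - [[0, 0, 1, 0, 0, 0], [0, 0, 1, 0, 0, 0], [0, 0, 0, 0, 0, 0]]

```text
time: 6.35
ee_pos: [0.5663, -0.1682, 0.0693]
tcp_rot: [179.9, -0.0, 59.7]
wrist_force: [-6.5, 2.0, 16.4]
opening: -0.0001
```

Hard stop reached at the expected height (0.070). Now retract and look.

Request:
servo_tool:
  motion:
    - [[0, 0, -10, 0, 0, 0], [0, 0, -30, 0, 0, 0], [0, 0, -40, 0, 0, 0], [0, 0, -40, 0, 0, 0], [0, 0, -40, 0, 0, 0]]

```text
time: 6.85
ee_pos: [0.5659, -0.168, 0.2289]
tcp_rot: [-180.0, 0.0, 59.7]
wrist_force: [1.1, 0.2, 0.5]
opening: -0.0001
```

Request:
servo_tool:
  motion:
    - [[0, 0, 0, 0, 0, 0], [0, 0, 0, 0, 0, 0]]

```text
time: 7.05
ee_pos: [0.5666, -0.1682, 0.228]
tcp_rot: [179.9, -0.0, 59.7]
wrist_force: [-0.1, 0.4, -0.2]
opening: 0.0001
```

```bash
python3 - <<'E'
from h import *
a=snap("scene","s3")["color"][130:330,130:330,::-1]
b=snap("wrist","w3")["color"][70:350,140:420,::-1]
cv2.imwrite("pics/c3.png",np.hstack([cv2.resize(a,(400,400)),cv2.resize(b,(400,400))]))
o=bot.get_obs();print(o["ee_pos"],o["wrist_force"])
E
```

```text
[ 0.56586611 -0.16795786  0.22585903] [-0.1465096  -0.23541905 -0.89121858]
```

View pics/c3.png

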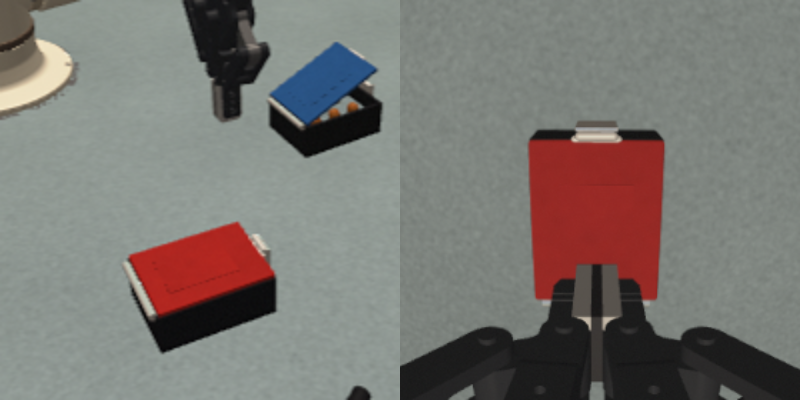

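The red lid lies flat on its case (scene crop near 200,265) behind the catch at (260,247). The blue lid is still ajar and looks the same as before, and the gripper is clear of everything.

```bash
python3 -c "
from workcell import bot
print(bot.job_done())"
```

```text
the job is handed in; nothing more can be done
None
```

The red-lidded case is shut and the blue-lidded case was left ajar; I handed the job in about 7 s into the 29 s limit.

- **Measuring:** I found the red case from the top and scene cameras at about x 0.549, y -0.199, yaw -120°, with its lid open about 0.48 rad. Most corners matched within about 1.7 pixels, and the worst was off by 2.7.
- **Pressing:** I closed the fingers and pressed straight down near `red_press`. The highest force read before the click was about 4 N. The 8–13 N expected at the catch never showed, because I only read the force at the end of each call. The force then fell to zero as the catch clicked. I pressed on until the lid was hard down, reaching 16 N with the tool at z 0.069 m, against 0.070 m expected for a shut lid.
- **Last checks:** After I lifted the tool to about 0.23 m, the pictures showed the red lid flat behind its catch and staying down with nothing on it. The blue lid looked unchanged and the wrist force was back to about zero. I checked both lids by eye only and did not measure their final angles.

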